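# Renew the candle in the living-room candle holder

### The arm

A 6-joint arm with a two-finger parallel gripper is mounted at the origin on the work surface. World frame = base frame: x ahead of the robot, y to its left, z up, the work surface at z = 0. Lengths are in m, angles in rad, forces in N, time in s.
With the tool pointing down it reaches from about 0.3 to 0.85 m from the base axis. Payload 4.2 kg.
Tool frame: the origin (TCP) lies midway between the tips of the shut fingers; the grasp point (between the pads) lies 19 mm behind it (env.hold_point_z is the distance from the TCP to the grasp point, in m); x points along the fingers, z is the direction in which the jaws open and shut, and the axes are right-handed (so a half turn about x gives the same grasp; the last joint's range is limited). The gripper opens to 91 mm and grips with 3 to 60 N. Pads are 32 mm wide; open, the fingers measure 118 mm over their backs; the gripper's body (76 mm by 178 mm) begins 60 mm behind the grasp point.
Start: joints at [-1.131, 0.32, 1.565, -0, 1.257, -0.02], TCP at [0.255, -0.515, 0.214] pointing down, gripper open.
Joint ranges: [-3.11, 3.11], [-0.84, 2.01], [0.21, 2.61], [-1.34, 4.49], [0.05, 2.63], [-2.56, 2.56]. Speed limits (rad/s): [2.57, 2.57, 3.14, 3.14, 3.14, 3.14].

### API

Orientations are given as a unit quaternion [x, y, z, w].
In Python, from station import sensors, grab_frame, camera_model, ticket, models, env gives the robot as it stands.
- The arm moves only by the tool drive_tool, never from a script. Its argument "plan" is a list of rows, each an object of numbers: "dx", "dy", "dz": the shift along the tool's x, y, z in cm; "rx", "ry", "rz": the turn, a rotation vector about the tool's x, y, z in rad; "jaw": the finger opening in cm, from 0 to 9.12. In form: [{"dx": .., "dy": .., "dz": .., "rx": .., "ry": .., "rz": .., "jaw": ..}, ...]. A call has 1 to 10 rows; each row shifts and turns the commanded pose from where the row before left it, along the tool's axes as they then stand; what a row does not reach is not made up. A row lasts 1/10 s, in which the tool goes at most 50 mm and 8.59 degrees, less where a joint would pass 70% of its speed; a pose out of reach is approached as far as the arm can. A call with a gripper value outside its range is refused whole. The fingers move at their own pace and stop on an object; "newtons" is the grip in N (left out, the last holds). Time passes only in rows, so rows that do not move let the fingers close. It gives the time, the measured TCP pose, the force and the opening at its end, in the units of the state.
- sensors.get_obs(): the state, without advancing time (a new reading comes with each control period).
- grab_frame(name): name is "scene" or "top" or "wrist"; returns the picture (384x512x3 uint8, red, green, blue); there is no depth.
- camera_model(name): a dict with "camera_matrix" (3x3 intrinsics, pixels), "k1" (the pictures are not rectified: a ray, as slopes to the right and down, at radius r is drawn at 1 + k1 r^2 times it, then the intrinsics apply), "extrinsics" (4x4, takes a point from world to camera coordinates); the wrist camera has in their place "mount" (4x4, takes a point from camera to tool coordinates, whose origin is the TCP and whose axes are the tool frame's). Camera axes: x right, y up, looking along -z (the intrinsics and any distortion apply to the point x, -y, -z); pixel columns grow to the right and rows downward; lengths in m; the calibration is good to about 2 mm. A picture is of the moment at which its call begins: read the wrist's pose just before it. camera_model takes no time and is no camera call.
- ticket.hand_in(): hands the job in, once; it reports no verdict.
Trained networks look in the newest picture that a camera, given by its name, has taken for a name from the list of things; names that differ only in an ending like _2 or _b are one class to them, and where a whole thing is asked for, a point or a joint stands for the part that bears it (a point fixed in the world has none). Each returns a list of dicts, best first, with "confidence" (0 to 1); they miss things now and then, are a little off and sometimes report something else, mostly with a low value. They report only what shows in the picture. A call takes as long as a camera call. They do not tell look-alikes from the thing itself.
- models.boxes_of(thing, camera): "location" ([x, y, z] in m, in world coordinates, good to about 4 mm: the middle of the surface that is visible of it).
The state is a dict: "t": time; "joints": joint angles; "joint_vel": joint speeds; "tau": joint torques, N m; "position": TCP position; "tool_rot": TCP orientation; "force": force on the tool from outside, world axes, zero at the start; "ft_torque": the same for the moment, N m; "width": opening from 0.0 (shut) to 1.0 (fully open).
Only numpy, scipy, OpenCV 4.12 (cv2) and the standard library are available. Lean on these libraries where they do the work, as an engineer would, in place of code of your own. Each camera call takes 0.05 s, during which the arm holds its last target. There are 200 camera calls.

### The job

Pull the burnt-down stub out of the candle holder and leave it in the white bowl. Then take the new candle from the wooden box and press it down between the cup's spring leaves until you feel it sit fully home on the bottom of the cup, upright, pushing slowly and gently so that its foot does not break. Let go of everything, keep the holder standing where it is, and leave the book, the remote control, the green box and the matchbox alone.

Things in the scene. Friction and masses are not known exactly. Their poses are not given: they have to be found in the camera images.
- holder: The candle holder: a round marble foot, 110 mm across and 55 mm high, with an upright brass cup on its axis; 1.6 kg, loose on the table. Origin: centre of its underside, z up. The cup is 37 mm across at its flared mouth: a 32 mm wide funnel there narrows to a 25 mm bore 6 mm further down.
- cup_mouth (a point): Centre of the mouth of the holder's cup, on its axis, 106 mm above the underside. Inside the cup four springy brass leaves bulge inwards to 18 mm across at 20 mm below the mouth; a candle spreads them and they hold it by friction: pushing it in takes up to about 13 N while its foot spreads them (10 to 25 mm below the mouth), then, as for pulling out, 2 to 7 N.
- cup_bottom: The bottom of the cup, with hard old wax left on it, rigid and fast. Origin: on the axis, on the brass floor, 48 mm below the mouth. The flat top of the wax, on which a candle comes to rest, lies 2 to 18 mm above this origin; how much is not measured and has to be felt: there the resistance rises steeply above the friction of the leaves.
- stub: The burnt-down old candle, an off-white wax rod 22 mm across and 70 mm long with a black wick, 30 g. It stands upright in the holder's cup, gripped by the leaves, with about 42 mm showing above the mouth. Origin: centre of its foot; z along the rod, up.
- stub_middle (a point): The middle of the old stub, on its axis, 35 mm above its foot.
- candle: The new candle, an off-white wax rod 22 mm across and 180 mm long with a white wick, about 70 g. It stands upright in one of the two cells of the wooden box. Origin: centre of its flat foot, whose edge is bevelled 2 mm by 4 mm; z along the rod, up. Its foot breaks up if it bears on the bottom of the cup with more than 20 N; meeting the bottom faster than about 8 mm/s is enough for that.
- candle_box: The open-topped wooden candle box, 38 x 70 mm and 80 mm high, with 4 mm walls and floor and two square cells (about 29 mm wide), one holding the new candle, the other empty; 0.45 kg. Origin: centre of its underside; y along the 70 mm side.
- bowl: White ceramic bowl for the stub, 150 mm across the rim, 38 mm high, inner floor 5 mm up and about 65 mm across; 0.4 kg. Origin: centre of its underside.
- book: Green hardback book lying flat, 170 x 240 x 30 mm. Leave alone. Origin: centre of its underside.
- remote: Black remote control, 165 x 42 x 17 mm, lying flat. Leave alone. Origin: centre of its underside, x along it.
- keepsake_box: Closed green lacquered box with a brass pull, 170 x 220 x 79 mm. Leave alone. Origin: centre of its underside.
- matchbox: Small matchbox, 36 x 54 x 15 mm, lying flat. Leave alone. Origin: centre of its underside.
Things that resemble listed ones, but are neither listed nor needed, are in the scene too. Of the things like the candle, leave any that is red, turquoise or yellow; of the rest the larger one is meant.

How it is judged:
On the way, in this order (a step that is already met when the one before it is completed fails the run):
1. the old stub is out of the holder and lies in the bowl, let go (horizontal distance between stub_middle and bowl below 0.065 m and z of stub_middle in the frame of bowl below 0.06 m and contact force between the fingers and stub below 0.1 N), for 0.2 s.
2. the new candle stands upright in the cup and bears on its bottom (horizontal distance between candle and cup_mouth below 0.005 m and contact force between candle and cup_bottom above 0.15 N and angle between candle's own z axis and vertical below 0.07 rad), for 0.2 s.
At the end, for the whole second after the job is handed in: New candle in the cup: within 5 mm of its axis, 4 degrees of upright, its foot bearing on the bottom (over 0.15 N), at rest; stub at rest in the bowl, its middle within 65 mm of the bowl's axis and under 60 mm above its underside; holder upright, within 30 mm of its start (all of step 2 and z of candle in the frame of cup_bottom below 0.02 m and linear speed of candle below 0.02 m/s and horizontal distance between stub_middle and bowl below 0.065 m and z of stub_middle in the frame of bowl below 0.06 m and linear speed of stub below 0.05 m/s and angle between holder's own z axis and vertical below 0.05 rad and distance of holder from where it was at the start of the episode below 0.03 m); the robot touches nothing.
It fails at once if the candle's foot bears on the bottom of the cup with more than 20 N (contact force between candle and cup_bottom above 20 N).
It fails at once if the holder is lifted or tipped (height (world z) of holder above 0.02 m or angle between holder's own z axis and vertical above 0.2 rad).
It fails at once if the book, remote control, green box or matchbox is shifted by more than 20 mm (distance of any of book, remote, keepsake_box, matchbox from where it was at the start of the episode above 0.02 m).
It also fails if it takes over 64 s, if anything falls off the work surface, if the arm or the gripper's body presses on something with over 40 N, if the wrist force passes 120 N, or if a joint passes its speed limit or range.

## Working session

There is one attempt and no reset: what is moved stays moved. The work goes in short steps, Python scripts to look and compute and a tool call to move; the robot and the scene stay as the last step left them, time stands still between calls to the robot, and variables do not carry over. Pictures are saved under pics/ and viewed, about 8 in all and at most 12, crops included, and the job is handed in when it is done.

Besides the shell and the picture viewer there is one more tool, called after "Emit:" as name([rows], argument=value, ...), one row to a line, values as JSON. drive_tool: Moves the arm, as the interface text tells. Its arguments: {"type":"object","properties":{"plan":{"type":"array","items":{"type":"object","properties":{"dx":{"type":"number"},"dy":{"type":"number"},"dz":{"type":"number"},"rx":{"type":"number"},"ry":{"type":"number"},"rz":{"type":"number"},"jaw":{"type":"number"}}}},"newtons":{"type":"number"}},"required":["plan"]}

```bash
mkdir -p pics; cat > h.py <<'E'
import numpy as np,cv2
from station import sensors, grab_frame, camera_model, ticket, models, env
from scipy.spatial.transform import Rotation as R
def save(c,n):
    im=grab_frame(c); cv2.imwrite(f'pics/{n}.png',im[:,:,::-1]); return im
def ray(c,u,v,obs=None):
    m=camera_model(c);K=np.array(m['camera_matrix']);p=np.array([(u-K[0,2])/K[0,0],(v-K[1,2])/K[1,1]])
    q=p.copy()
    for _ in range(20): q=p/(1+m['k1']*(q@q))
    d=np.array([q[0],-q[1],-1.])
    if c=='wrist':
        M=np.array(m['mount']);o=obs or sensors.get_obs();r=R.from_quat(o['tool_rot']).as_matrix()
        return r@M[:3,3]+o['position'], r@M[:3,:3]@d
    E=np.array(m['extrinsics']);return -E[:3,:3].T@E[:3,3],E[:3,:3].T@d
def atz(c,u,v,z,obs=None):
    o,d=ray(c,u,v,obs); return o+d*(z-o[2])/d[2]
def proj(c,P,obs=None):
    m=camera_model(c);K=np.array(m['camera_matrix']);P=np.array(P,float)
    if c=='wrist':
        M=np.array(m['mount']);o=obs or sensors.get_obs();r=R.from_quat(o['tool_rot']).as_matrix()
        X=M[:3,:3].T@(r.T@(P-o['position'])-M[:3,3])
    else:
        E=np.array(m['extrinsics']);X=E[:3,:3]@P+E[:3,3]
    s=np.array([X[0],-X[1]])/-X[2]; s=s*(1+m['k1']*(s@s)); return K[:2,:2]@s+K[:2,2]
E
python3 - <<'E'
from h import *
a=save('scene','s0');b=save('top','t0')
for c in ['top','scene']:
    for n in ['holder','stub','candle','candle_box','bowl','book','remote','keepsake_box','matchbox']:
        print(c,n,[(np.round(d['location'],3).tolist(),round(d['confidence'],2)) for d in models.boxes_of(n,c)][:4])
o=sensors.get_obs();print(o['t'],o['position'],o['tool_rot'],o['width'],env.hold_point_z, R.from_quat(o['tool_rot']).as_matrix().round(3))
E
```

```text
top holder [([0.496, 0.022, 0.054], 0.78)]
top stub []
top candle [([0.483, -0.293, 0.098], 0.76), ([0.347, -0.154, 0.154], 0.67), ([0.515, -0.254, 0.096], 0.63), ([0.44, -0.218, 0.164], 0.58)]
top candle_box [([0.412, -0.233, 0.052], 0.61)]
top bowl [([0.482, 0.248, 0.018], 0.66)]
top book [([0.679, -0.251, 0.03], 0.84), ([0.701, 0.004, 0.019], 0.38)]
top remote [([0.698, 0.006, 0.015], 0.77)]
top keepsake_box [([0.674, 0.247, 0.081], 0.77)]
top matchbox [([0.372, -0.049, 0.016], 0.79)]
scene holder [([0.517, 0.035, 0.06], 0.73)]
scene stub [([0.501, 0.029, 0.136], 0.63)]
scene candle [([0.349, -0.151, 0.118], 0.84), ([0.406, -0.151, 0.103], 0.78), ([0.443, -0.228, 0.137], 0.68), ([0.488, -0.301, 0.09], 0.65)]
scene candle_box [([0.452, -0.223, 0.051], 0.73), ([0.696, 0.262, 0.081], 0.32)]
scene bowl [([0.473, 0.248, 0.016], 0.79)]
scene book [([0.689, -0.241, 0.028], 0.81)]
scene remote [([0.711, 0.006, 0.016], 0.87), ([0.502, 0.031, 0.139], 0.4)]
scene keepsake_box [([0.695, 0.259, 0.086], 0.72)]
scene matchbox [([0.368, -0.051, 0.013], 0.65)]
1.0 [ 0.25518426 -0.51529765  0.21400157] [ 0.37286984  0.60074552 -0.37292864  0.60083036] 0.9988229330156237 0.0188 [[ 0.     0.896  0.444]
 [-0.     0.444 -0.896]
 [-1.    -0.     0.   ]]
```

View pics/s0.png

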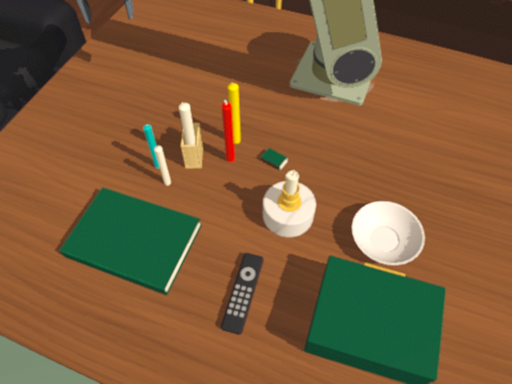

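View pics/t0.png

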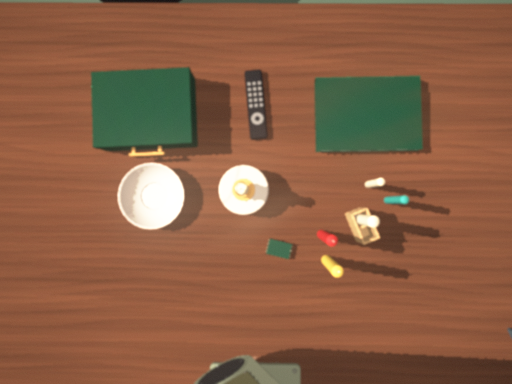

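The scene view shows the white candle in the wooden box at about (187,120). The stub and holder are at (290,195), the bowl at (388,233), and a smaller white look-alike at (163,165). The top view agrees: holder (243,190), bowl (151,196), box (362,226).

```bash
python3 - <<'E'
from h import *
print('holder disc',atz('top',243.5,190,.055)); print('stub top',atz('top',240.5,188,.148),atz('scene',292,174,.148))
print('bowl rim top',atz('top',151.5,196,.038),'scene',atz('scene',388,232,.038))
for p in [(345,212),(365,208),(381,238),(360,244)]: print('box corner',atz('top',*p,.08))
print('candle top',atz('top',373,221,.184),atz('scene',186,106,.184))
print(sensors.get_obs()['t'])
import cv2
a=cv2.imread('pics/t0.png')[170:280,200:420]; b=cv2.imread('pics/s0.png')[80:240,130:330]
a=cv2.resize(a,(800,400),interpolation=cv2.INTER_CUBIC);b=b[:, :]
cv2.imwrite('pics/c.png',a)
E
```

```text
holder disc [0.49653652 0.02726181 0.055     ]
stub top [0.49765088 0.02751258 0.148     ] [0.49960039 0.02930441 0.148     ]
bowl rim top [0.48124555 0.23687991 0.038     ] scene [0.48767938 0.24197856 0.038     ]
box corner [ 0.45075046 -0.19347973  0.08      ]
box corner [ 0.45982711 -0.23634163  0.08      ]
box corner [ 0.3960791  -0.27041229  0.08      ]
box corner [ 0.38273176 -0.22560675  0.08      ]
candle top [ 0.4360709  -0.22887068  0.184     ] [ 0.43937317 -0.22088966  0.184     ]
1.0
```

View pics/c.png

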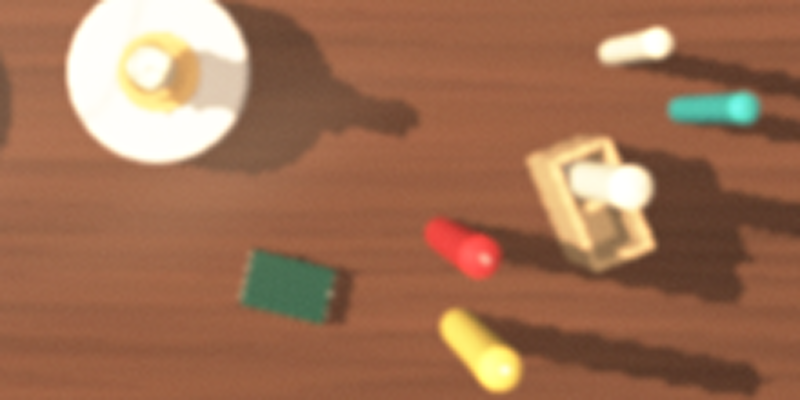

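The crop shows the candle in the box's +x cell, with the top of the empty cell visible at (600,225). The red and turquoise candles stand about 8 cm away on either side. I'll go above the stub first.

Emit:
drive_tool([
  {"dx": -3},
  {"dx": -3,"dy": 2,"dz": -1.6},
  {"dy": 3.4,"dz": -2.8},
  {"dy": 3.6,"dz": -3},
  {"dy": 3.6,"dz": -3},
  {"dy": 3.6,"dz": -3},
  {"dy": 3.6,"dz": -3},
  {"dy": 3.6,"dz": -3},
  {"dy": 3.6,"dz": -3},
  {"dy": 3.6,"dz": -3},
])

```text
schema error: expected keys dx, dy, dz, rx, ry, rz, jaw
```

Emit:
drive_tool([
  {"dy": 3.6,"dz": -3},
  {"dy": 3.6,"dz": -3},
  {"dy": 3.6,"dz": -3},
  {"dy": 3.6,"dz": -3},
  {"dy": 2.2,"dz": -0.5},
  {},
])

```text
schema error: expected keys dx, dy, dz, rx, ry, rz, jaw
```

```bash
python3 - <<'E'
from h import *
o=sensors.get_obs();print(o['t'],o['position'],o['force'])
print(R.from_quat(o['tool_rot']).as_matrix().round(3))
save('wrist','w1')
for n in ['stub','holder']: print(n,[(np.round(d['location'],3).tolist(),round(d['confidence'],2)) for d in models.boxes_of(n,'wrist')][:4])
for p in [(0.498,.028,.148),(0.498,.028,.106),(0.498,.028,.055)]: print(proj('wrist',p,o))
E
```

```text
1.0 [ 0.25518426 -0.51529765  0.21400157] [ 0.11325798  1.41729169 -1.07920657]
[[ 0.     0.896  0.444]
 [-0.     0.444 -0.896]
 [-1.    -0.     0.   ]]
stub []
holder []
[ -978.32996055 -1223.29370434]
[-608.75910587 -822.87378811]
[-381.99126337 -577.59152029]
```

View pics/w1.png

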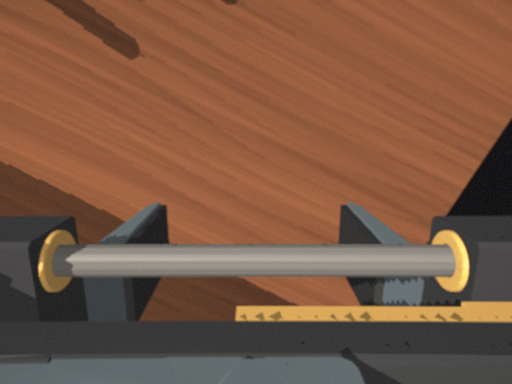

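The call was refused because every row needs all seven keys, so the arm has not moved. The picture shows only the fingers and bare table.

Emit:
drive_tool([
  {"dx": -3,"dy": 0,"dz": 0,"rx": 0,"ry": 0,"rz": 0,"jaw": 9.1},
  {"dx": -3,"dy": 2,"dz": -1.6,"rx": 0,"ry": 0,"rz": 0,"jaw": 9.1},
  {"dx": 0,"dy": 3.4,"dz": -2.8,"rx": 0,"ry": 0,"rz": 0,"jaw": 9.1},
  {"dx": 0,"dy": 3.6,"dz": -3,"rx": 0,"ry": 0,"rz": 0,"jaw": 9.1},
  {"dx": 0,"dy": 3.6,"dz": -3,"rx": 0,"ry": 0,"rz": 0,"jaw": 9.1},
  {"dx": 0,"dy": 3.6,"dz": -3,"rx": 0,"ry": 0,"rz": 0,"jaw": 9.1},
  {"dx": 0,"dy": 3.6,"dz": -3,"rx": 0,"ry": 0,"rz": 0,"jaw": 9.1},
  {"dx": 0,"dy": 3.6,"dz": -3,"rx": 0,"ry": 0,"rz": 0,"jaw": 9.1},
  {"dx": 0,"dy": 3.6,"dz": -3,"rx": 0,"ry": 0,"rz": 0,"jaw": 9.1},
  {"dx": 0,"dy": 3.6,"dz": -3,"rx": 0,"ry": 0,"rz": 0,"jaw": 9.1},
])

```text
t: 2.15
position: [0.4171, -0.1501, 0.2742]
tool_rot: [0.373, 0.6, -0.373, 0.601]
force: [0.9, 0.1, -1.5]
width: 0.998
```

Emit:
drive_tool([
  {"dx": 0,"dy": 3,"dz": -3,"rx": 0,"ry": 0,"rz": 0,"jaw": 9.1},
  {"dx": 0,"dy": 3,"dz": -3,"rx": 0,"ry": 0,"rz": 0,"jaw": 9.1},
  {"dx": 0,"dy": 3,"dz": -3,"rx": 0,"ry": 0,"rz": 0,"jaw": 9.1},
  {"dx": 0,"dy": 1,"dz": -2.4,"rx": 0,"ry": 0,"rz": 0,"jaw": 9.1},
  {"dx": 0,"dy": 0,"dz": 0,"rx": 0,"ry": 0,"rz": 0,"jaw": 7},
])

```text
t: 2.65
position: [0.4556, -0.0027, 0.2739]
tool_rot: [0.372, 0.602, -0.371, 0.601]
force: [-0.4, -0.3, -0.3]
width: 0.937
```

```bash
python3 - <<'E'
from h import *
o=sensors.get_obs();print(o['t'],o['position'],o['force'])
print(R.from_quat(o['tool_rot']).as_matrix().round(3))
save('wrist','w2')
for n in ['stub','holder']: print(n,[(np.round(d['location'],3).tolist(),round(d['confidence'],2)) for d in models.boxes_of(n,'wrist')][:4])
for p in [(0.498,.028,.148),(0.498,.028,.106),(0.498,.028,.055)]: print(proj('wrist',p,o))
E
```

```text
2.65 [ 0.4556163  -0.00266141  0.2739241 ] [-0.44511835 -0.31174654 -0.28904035]
[[-0.     0.894  0.448]
 [ 0.001  0.448 -0.894]
 [-1.     0.    -0.001]]
stub [([0.501, 0.03, 0.148], 0.77)]
holder [([0.501, 0.029, 0.054], 0.94), ([0.635, -0.004, 0.016], 0.3)]
[242.41714304 123.70235297]
[243.76930994 121.1923641 ]
[245.02324027 118.86456167]
```

View pics/w2.png

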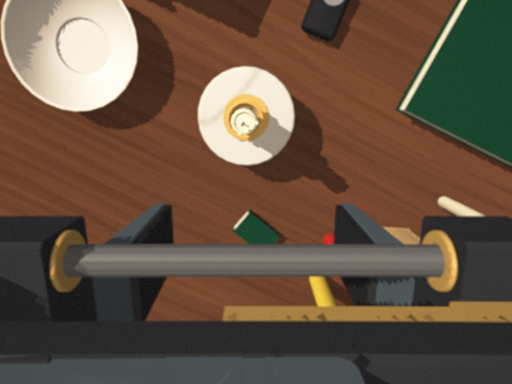

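The holder is at (246,115) and the stub top at (243,122), which puts the axis near (0.500, 0.029). Now I'll descend onto the stub and grip it.

Emit:
drive_tool([
  {"dx": 0,"dy": 3,"dz": -0.4,"rx": 0,"ry": 0,"rz": 0,"jaw": 7},
  {"dx": 1,"dy": 2.4,"dz": -0.4,"rx": 0,"ry": 0,"rz": 0,"jaw": 7},
  {"dx": 4,"dy": 0,"dz": 0,"rx": 0,"ry": 0,"rz": 0,"jaw": 7},
  {"dx": 4,"dy": 0,"dz": 0,"rx": 0,"ry": 0,"rz": 0,"jaw": 7},
  {"dx": 3,"dy": 0,"dz": 0,"rx": 0,"ry": 0,"rz": 0,"jaw": 7},
  {"dx": 2.2,"dy": 0,"dz": 0,"rx": 0,"ry": 0,"rz": 0,"jaw": 7},
  {"dx": 2,"dy": 0,"dz": 0,"rx": 0,"ry": 0,"rz": 0,"jaw": 7},
  {"dx": 0,"dy": 0,"dz": 0,"rx": 0,"ry": 0,"rz": 0,"jaw": 7},
], newtons=25)

```text
t: 3.6
position: [0.4985, 0.0243, 0.1096]
tool_rot: [0.372, 0.602, -0.375, 0.599]
force: [0.1, 0.5, 0.2]
width: 0.768
```

Emit:
drive_tool([
  {"dx": 0,"dy": 0,"dz": 0,"rx": 0,"ry": 0,"rz": 0,"jaw": 4},
  {"dx": 0,"dy": 0,"dz": 0,"rx": 0,"ry": 0,"rz": 0,"jaw": 2.6},
  {"dx": 0,"dy": 0,"dz": 0,"rx": 0,"ry": 0,"rz": 0,"jaw": 2.6},
  {"dx": 0,"dy": 0,"dz": 0,"rx": 0,"ry": 0,"rz": 0,"jaw": 1},
  {"dx": 0,"dy": 0,"dz": 0,"rx": 0,"ry": 0,"rz": 0,"jaw": 1},
  {"dx": 0,"dy": 0,"dz": 0,"rx": 0,"ry": 0,"rz": 0,"jaw": 1},
], newtons=25)

```text
t: 4.2
position: [0.5005, 0.0261, 0.1123]
tool_rot: [0.373, 0.601, -0.373, 0.601]
force: [-1.0, 2.0, 0.6]
width: 0.273
```

Emit:
drive_tool([
  {"dx": 0,"dy": 0,"dz": 0,"rx": 0,"ry": 0,"rz": 0,"jaw": 1},
  {"dx": 0,"dy": 0,"dz": 0,"rx": 0,"ry": 0,"rz": 0,"jaw": 1},
])

```text
t: 4.4
position: [0.4999, 0.0267, 0.1118]
tool_rot: [0.373, 0.601, -0.373, 0.6]
force: [-2.0, 5.0, 0.8]
width: 0.24
```

Emit:
drive_tool([
  {"dx": 0,"dy": 0,"dz": -0.15,"rx": 0,"ry": 0,"rz": 0,"jaw": 1},
  {"dx": 0,"dy": 0,"dz": -0.1,"rx": 0,"ry": 0,"rz": 0,"jaw": 1},
  {"dx": -0.3,"dy": 0,"dz": 0,"rx": 0,"ry": 0,"rz": 0,"jaw": 1},
  {"dx": -0.5,"dy": 0,"dz": 0,"rx": 0,"ry": 0,"rz": 0,"jaw": 1},
  {"dx": -0.5,"dy": 0,"dz": 0,"rx": 0,"ry": 0,"rz": 0,"jaw": 1},
  {"dx": -0.5,"dy": 0,"dz": 0,"rx": 0,"ry": 0,"rz": 0,"jaw": 1},
])

```text
t: 5.0
position: [0.5001, 0.0278, 0.131]
tool_rot: [0.373, 0.6, -0.373, 0.601]
force: [0.4, -0.4, -0.8]
width: 0.233
```

Emit:
drive_tool([
  {"dx": -1,"dy": 0,"dz": 0,"rx": 0,"ry": 0,"rz": 0,"jaw": 1},
  {"dx": -1,"dy": 0,"dz": 0,"rx": 0,"ry": 0,"rz": 0,"jaw": 1},
  {"dx": -1.5,"dy": 0,"dz": 0,"rx": 0,"ry": 0,"rz": 0,"jaw": 1},
  {"dx": -2,"dy": 0,"dz": 0,"rx": 0,"ry": 0,"rz": 0,"jaw": 1},
  {"dx": -2,"dy": 0,"dz": 0,"rx": 0,"ry": 0,"rz": 0,"jaw": 1},
  {"dx": 0,"dy": 0,"dz": 0,"rx": 0,"ry": 0,"rz": 0,"jaw": 1},
])

```text
t: 5.6
position: [0.5015, 0.028, 0.2084]
tool_rot: [0.374, 0.599, -0.372, 0.603]
force: [1.8, -0.1, 1.1]
width: 0.234
```

```bash
python3 - <<'E'
from h import *
o=sensors.get_obs();print(o['t'],o['position'],o['force'],o['width'])
im=save('scene','s2')
print([(np.round(d['location'],3).tolist(),round(d['confidence'],2)) for d in models.boxes_of('stub','scene')],[(np.round(d['location'],3).tolist(),round(d['confidence'],2)) for d in models.boxes_of('bowl','scene')])
cv2.imwrite('pics/s2c.png',cv2.resize(im[60:280,170:450,::-1],None,fx=2,fy=2))
E
```

```text
5.6 [0.50148153 0.02803051 0.20843042] [ 1.78975196 -0.08754581  1.120224  ] 0.2344619408146669
[([0.505, 0.033, 0.222], 0.58)] [([0.473, 0.245, 0.014], 0.89), ([0.443, -0.228, 0.14], 0.26)]
```

View pics/s2c.png

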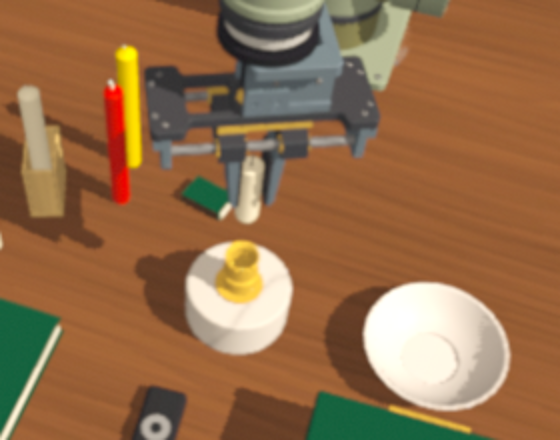

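The stub is clear of the cup and held at crop pixel (248,190), and the cup is empty. Next it goes to the bowl.

Emit:
drive_tool([
  {"dx": 0,"dy": 1.3,"dz": -3.4,"rx": 0,"ry": 0,"rz": 0,"jaw": 1},
  {"dx": 0,"dy": 1.3,"dz": -3.4,"rx": 0,"ry": 0,"rz": 0,"jaw": 1},
  {"dx": 0,"dy": 1.3,"dz": -3.4,"rx": 0,"ry": 0,"rz": 0,"jaw": 1},
  {"dx": 0,"dy": 1.3,"dz": -3.4,"rx": 0,"ry": 0,"rz": 0,"jaw": 1},
  {"dx": 2,"dy": 1.3,"dz": -3.4,"rx": 0,"ry": 0,"rz": 0,"jaw": 1},
  {"dx": 4,"dy": 1.2,"dz": -3.1,"rx": 0,"ry": 0,"rz": 0,"jaw": 1},
  {"dx": 4,"dy": 0,"dz": 0,"rx": 0,"ry": 0,"rz": 0,"jaw": 1},
  {"dx": 3,"dy": 0,"dz": 0,"rx": 0,"ry": 0,"rz": 0,"jaw": 1},
  {"dx": 2,"dy": 0,"dz": 0,"rx": 0,"ry": 0,"rz": 0,"jaw": 1},
  {"dx": 0.8,"dy": 0,"dz": 0,"rx": 0,"ry": 0,"rz": 0,"jaw": 1},
])

```text
t: 6.75
position: [0.477, 0.2401, 0.0452]
tool_rot: [0.371, 0.602, -0.375, 0.6]
force: [-0.3, -0.1, -0.5]
width: 0.237
```

Emit:
drive_tool([
  {"dx": 0,"dy": 0,"dz": 0,"rx": 0,"ry": 0,"rz": 0,"jaw": 1},
  {"dx": 0,"dy": 0,"dz": 0,"rx": 0,"ry": 0,"rz": 0,"jaw": 1},
])

```text
t: 6.95
position: [0.4799, 0.2412, 0.049]
tool_rot: [0.373, 0.601, -0.373, 0.601]
force: [-0.5, -0.2, -0.6]
width: 0.237
```

Emit:
drive_tool([
  {"dx": 0.4,"dy": 0,"dz": 0,"rx": 0,"ry": 0,"rz": 0,"jaw": 1},
  {"dx": 0,"dy": 0,"dz": 0,"rx": 0,"ry": 0,"rz": 0,"jaw": 6},
  {"dx": 0,"dy": 0,"dz": 0,"rx": 0,"ry": 0,"rz": 0,"jaw": 6},
  {"dx": 0,"dy": 0,"dz": 0,"rx": 0,"ry": 0,"rz": 0,"jaw": 6},
  {"dx": 0,"dy": 0,"dz": 0,"rx": 0,"ry": 0,"rz": 0,"jaw": 6},
  {"dx": -2,"dy": 0,"dz": 0,"rx": 0,"ry": 0,"rz": 0,"jaw": 6},
  {"dx": -4,"dy": 0,"dz": 0,"rx": 0,"ry": 0,"rz": 0,"jaw": 6},
  {"dx": -5,"dy": 0,"dz": 0,"rx": 0,"ry": 0,"rz": 0,"jaw": 6},
  {"dx": -5,"dy": 0,"dz": 0,"rx": 0,"ry": 0,"rz": 0,"jaw": 6},
  {"dx": -5,"dy": 0,"dz": 0,"rx": 0,"ry": 0,"rz": 0,"jaw": 6},
])

```text
t: 7.95
position: [0.479, 0.2408, 0.2567]
tool_rot: [0.373, 0.601, -0.373, 0.601]
force: [0.8, 0.6, -0.4]
width: 0.66
```

Emit:
drive_tool([
  {"dx": -2,"dy": -2.2,"dz": 4.1,"rx": 0,"ry": 0,"rz": 0,"jaw": 6},
  {"dx": -1,"dy": -2.2,"dz": 4.1,"rx": 0,"ry": 0,"rz": 0,"jaw": 6},
  {"dx": 0,"dy": -2.2,"dz": 4.1,"rx": 0,"ry": 0,"rz": 0,"jaw": 6},
  {"dx": 0,"dy": -2.2,"dz": 4.1,"rx": 0,"ry": 0,"rz": 0,"jaw": 6},
  {"dx": 0,"dy": -2.2,"dz": 4.1,"rx": 0,"ry": 0,"rz": 0,"jaw": 6},
  {"dx": 0,"dy": -2.2,"dz": 4.1,"rx": 0,"ry": 0,"rz": 0,"jaw": 6},
  {"dx": 0,"dy": -2.2,"dz": 4.1,"rx": 0,"ry": 0,"rz": 0,"jaw": 6},
  {"dx": 0,"dy": -2.2,"dz": 4.1,"rx": 0,"ry": 0,"rz": 0,"jaw": 6},
  {"dx": 0,"dy": -2.2,"dz": 4.1,"rx": 0,"ry": 0,"rz": 0,"jaw": 6},
  {"dx": 0,"dy": -2.2,"dz": 4.1,"rx": 0,"ry": 0,"rz": 0,"jaw": 6},
])

```text
t: 8.95
position: [0.4637, -0.2253, 0.2845]
tool_rot: [0.373, 0.601, -0.373, 0.601]
force: [0.1, 0.5, 0.7]
width: 0.655
```

Emit:
drive_tool([
  {"dx": 0,"dy": -2.2,"dz": 4.0,"rx": -0.14,"ry": 0,"rz": 0,"jaw": 6},
  {"dx": 0,"dy": 0,"dz": 0,"rx": -0.14,"ry": 0,"rz": 0,"jaw": 6},
  {"dx": 0,"dy": 0,"dz": 0,"rx": -0.14,"ry": 0,"rz": 0,"jaw": 6},
  {"dx": 0,"dy": 0,"dz": 0,"rx": -0.14,"ry": 0,"rz": 0,"jaw": 6},
  {"dx": 0,"dy": 0,"dz": 0,"rx": -0.14,"ry": 0,"rz": 0,"jaw": 6},
  {"dx": 0,"dy": 0,"dz": 0,"rx": -0.14,"ry": 0,"rz": 0,"jaw": 6},
  {"dx": 0,"dy": 0,"dz": 0,"rx": -0.14,"ry": 0,"rz": 0,"jaw": 6},
  {"dx": 0,"dy": 0,"dz": 0,"rx": -0.14,"ry": 0,"rz": 0,"jaw": 6},
  {"dx": 0,"dy": 0,"dz": 0,"rx": -0.14,"ry": 0,"rz": 0,"jaw": 6},
  {"dx": 0,"dy": 0,"dz": 0,"rx": -0.14,"ry": 0,"rz": 0,"jaw": 6},
])

```text
t: 9.95
position: [0.4621, -0.2689, 0.2843]
tool_rot: [-0.104, 0.699, 0.104, 0.699]
force: [0.0, -0.3, 0.5]
width: 0.656
```

Emit:
drive_tool([
  {"dx": 0,"dy": 0,"dz": 0,"rx": -0.14,"ry": 0,"rz": 0,"jaw": 6},
  {"dx": 0,"dy": 0,"dz": 0,"rx": 0,"ry": 0,"rz": 0,"jaw": 6},
])

```text
t: 10.15
position: [0.4621, -0.269, 0.2843]
tool_rot: [-0.15, 0.691, 0.15, 0.691]
force: [-0.8, 0.2, -0.1]
width: 0.657
```

```bash
python3 - <<'E'
from h import *
o=sensors.get_obs();print(o['t'],o['position'],o['force'],o['joints'])
print(R.from_quat(o['tool_rot']).as_matrix().round(3))
a=save('wrist','w3');b=save('scene','s3')
for c,n in [('wrist','candle'),('wrist','candle_box'),('scene','stub'),('scene','bowl'),('scene','candle')]: print(c,n,[(np.round(d['location'],3).tolist(),round(d['confidence'],2)) for d in models.boxes_of(n,c)][:5])
for p in [(0.438,-.225,.184),(0.438,-.225,.08)]: print(proj('wrist',p,o))
cv2.imwrite('pics/m3.png',np.hstack([a[:,:,::-1],cv2.resize(b[120:280,230:430],(400,384))[:, :288,::-1]]))
E
```

```text
10.15 [ 0.46209892 -0.26895724  0.2842975 ] [-0.79816816  0.15252283 -0.05801832] [-5.48558292e-01  2.18752979e-01  1.52856738e+00 -9.10433523e-05
  1.39419550e+00 -9.77286795e-01]
[[ 0.    -0.416  0.909]
 [-0.     0.909  0.416]
 [-1.    -0.    -0.   ]]
wrist candle [([0.433, -0.228, 0.179], 0.89), ([0.352, -0.169, 0.119], 0.86), ([0.48, -0.299, 0.114], 0.63), ([0.512, -0.256, 0.103], 0.61), ([0.403, -0.157, 0.178], 0.58)]
wrist candle_box []
scene stub [([0.486, 0.239, 0.057], 0.64)]
scene bowl [([0.474, 0.246, 0.017], 0.93), ([0.712, 0.008, 0.014], 0.28)]
scene candle [([0.442, -0.23, 0.137], 0.81), ([0.347, -0.15, 0.12], 0.71), ([0.519, -0.256, 0.072], 0.69), ([0.404, -0.15, 0.105], 0.58), ([0.487, -0.302, 0.091], 0.58)]
[247.22602575 125.11716214]
[248.84197328 119.01182393]
```

View pics/m3.png

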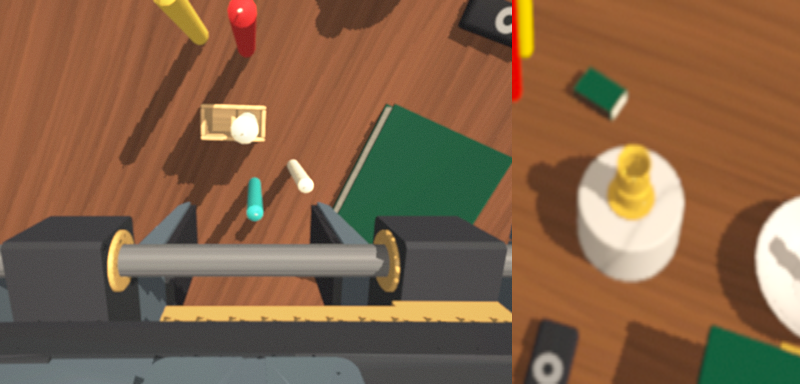

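The candle top is at (244,128) in the wrist view, close to where I predicted it. The box is aligned with the jaws, and the red and turquoise candles are off to the sides.

```bash
python3 - <<'E'
from h import *
o=sensors.get_obs()
P=atz('wrist',244,128,.184,o);r=R.from_quat(o['tool_rot']).as_matrix()
print(P,r.T@(P-o['position']))
a=cv2.imread('pics/s3.png')[195:280,340:435];cv2.imwrite('pics/b3.png',cv2.resize(a,None,fx=5,fy=5,interpolation=cv2.INTER_CUBIC))
E
```

```text
[ 0.4367031  -0.22811275  0.184     ] [ 0.10025408  0.0477748  -0.00619151]
```

View pics/b3.png

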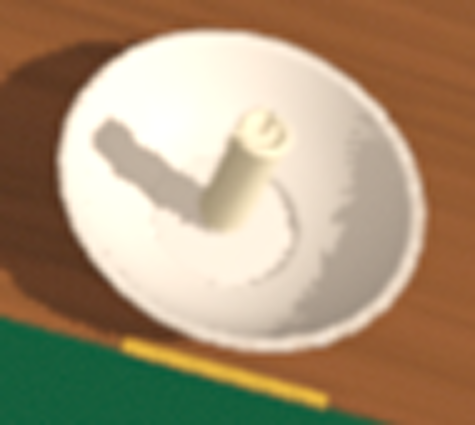

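The stub is let go and standing upright in the bowl near its middle. That puts its middle about 40 mm up, under the limit. Now the candle.

Emit:
drive_tool([
  {"dx": 0,"dy": 2.4,"dz": -0.3,"rx": 0,"ry": 0,"rz": 0,"jaw": 6},
  {"dx": 0,"dy": 2.4,"dz": -0.3,"rx": 0,"ry": 0,"rz": 0,"jaw": 6},
  {"dx": 3,"dy": 0,"dz": 0,"rx": 0,"ry": 0,"rz": 0,"jaw": 6},
  {"dx": 4,"dy": 0,"dz": 0,"rx": 0,"ry": 0,"rz": 0,"jaw": 6},
  {"dx": 3,"dy": 0,"dz": 0,"rx": 0,"ry": 0,"rz": 0,"jaw": 6},
  {"dx": 3,"dy": 0,"dz": 0,"rx": 0,"ry": 0,"rz": 0,"jaw": 6},
  {"dx": 2,"dy": 0,"dz": 0,"rx": 0,"ry": 0,"rz": 0,"jaw": 6},
  {"dx": 0.7,"dy": 0,"dz": 0,"rx": 0,"ry": 0,"rz": 0,"jaw": 4},
  {"dx": 0,"dy": 0,"dz": 0,"rx": 0,"ry": 0,"rz": 0,"jaw": 3},
  {"dx": 0,"dy": 0,"dz": 0,"rx": 0,"ry": 0,"rz": 0,"jaw": 2.6},
], newtons=30)

```text
t: 11.5
position: [0.4376, -0.2283, 0.1282]
tool_rot: [-0.151, 0.69, 0.15, 0.691]
force: [0.2, -0.2, 0.3]
width: 0.425
```

Emit:
drive_tool([
  {"dx": 0,"dy": 0,"dz": 0,"rx": 0,"ry": 0,"rz": 0,"jaw": 1},
  {"dx": 0,"dy": 0,"dz": 0,"rx": 0,"ry": 0,"rz": 0,"jaw": 1},
  {"dx": 0,"dy": 0,"dz": 0,"rx": 0,"ry": 0,"rz": 0,"jaw": 1},
  {"dx": 0,"dy": 0,"dz": 0,"rx": 0,"ry": 0,"rz": 0,"jaw": 1},
], newtons=30)

```text
t: 11.9
position: [0.4374, -0.2281, 0.1281]
tool_rot: [-0.151, 0.69, 0.15, 0.692]
force: [0.5, -0.6, 4.0]
width: 0.237
```

Emit:
drive_tool([
  {"dx": 0,"dy": 0,"dz": 0,"rx": 0,"ry": 0,"rz": 0,"jaw": 1},
  {"dx": -0.5,"dy": 0,"dz": 0,"rx": 0,"ry": 0,"rz": 0,"jaw": 1},
  {"dx": -1.5,"dy": 0,"dz": 0,"rx": 0,"ry": 0,"rz": 0,"jaw": 1},
  {"dx": -2.5,"dy": 0,"dz": 0,"rx": 0,"ry": 0,"rz": 0,"jaw": 1},
  {"dx": -2.5,"dy": 0,"dz": 0,"rx": 0,"ry": 0,"rz": 0,"jaw": 1},
  {"dx": -2.5,"dy": 0,"dz": 0,"rx": 0,"ry": 0,"rz": 0,"jaw": 1},
  {"dx": -2.5,"dy": 0,"dz": 0,"rx": 0,"ry": 0,"rz": 0,"jaw": 1},
  {"dx": -2.5,"dy": 0,"dz": 0,"rx": 0,"ry": 0,"rz": 0,"jaw": 1},
  {"dx": -1.5,"dy": 0,"dz": 0,"rx": 0,"ry": 0,"rz": 0,"jaw": 1},
  {"dx": 0,"dy": 0,"dz": 0,"rx": 0,"ry": 0,"rz": 0,"jaw": 1},
])

```text
t: 12.9
position: [0.4374, -0.2283, 0.2892]
tool_rot: [-0.151, 0.69, 0.15, 0.692]
force: [-0.1, -0.1, -1.7]
width: 0.239
```

```bash
python3 - <<'E'
from h import *
o=sensors.get_obs();r=R.from_quat(o['tool_rot']).as_matrix();print(o['t'],o['position'],o['force'],o['width'])
print((100*r.T@(np.array([.500,.029,o['position'][2]])-o['position'])).round(2))
im=save('top','t4')
for n in ['holder','candle','candle_box']: print(n,[(np.round(d['location'],3).tolist(),round(d['confidence'],2)) for d in models.boxes_of(n,'top')][:5])
b=grab_frame('scene')
cv2.imwrite('pics/m4.png',np.hstack([cv2.resize(im[140:280,180:420],(480,280))[:,:,::-1],cv2.resize(b[60:200,140:300],(320,280))[:,:,::-1]]))
E
```

```text
12.9 [ 0.43744336 -0.22831161  0.28915633] [-0.08230533 -0.14656179 -1.71748234] 0.23868439662676788
[-0.03 20.8  16.39]
holder [([0.499, 0.027, 0.052], 0.96)]
candle [([0.346, -0.15, 0.157], 0.64), ([0.403, -0.142, 0.165], 0.61), ([0.439, -0.215, 0.201], 0.6)]
candle_box [([0.415, -0.241, 0.046], 0.88)]
```

View pics/m4.png

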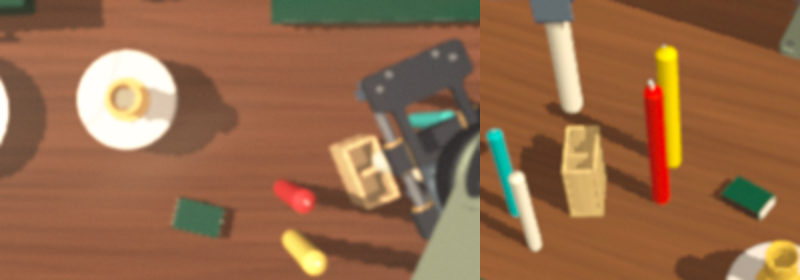

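The candle is out of the box and held upright. The holder's cup is at crop pixel (125,98). I'll move above the cup.

Emit:
drive_tool([
  {"dx": 0,"dy": 2,"dz": 1.6,"rx": 0,"ry": 0,"rz": 0,"jaw": 1},
  {"dx": 0,"dy": 3,"dz": 2.4,"rx": 0,"ry": 0,"rz": 0,"jaw": 1},
  {"dx": 0,"dy": 3,"dz": 2.4,"rx": 0,"ry": 0,"rz": 0,"jaw": 1},
  {"dx": 0,"dy": 3,"dz": 2.4,"rx": 0,"ry": 0,"rz": 0,"jaw": 1},
  {"dx": 0,"dy": 3,"dz": 2.4,"rx": 0,"ry": 0,"rz": 0,"jaw": 1},
  {"dx": 0,"dy": 3,"dz": 2.4,"rx": 0,"ry": 0,"rz": 0,"jaw": 1},
  {"dx": 1,"dy": 2.3,"dz": 1.8,"rx": 0,"ry": 0,"rz": 0,"jaw": 1},
  {"dx": 1.5,"dy": 1.5,"dz": 1,"rx": 0,"ry": 0,"rz": 0,"jaw": 1},
  {"dx": 1,"dy": 0,"dz": 0,"rx": 0,"ry": 0,"rz": 0,"jaw": 1},
  {"dx": 0,"dy": 0,"dz": 0,"rx": 0,"ry": 0,"rz": 0,"jaw": 1},
])

```text
t: 14.15
position: [0.498, 0.0293, 0.25]
tool_rot: [-0.151, 0.693, 0.151, 0.689]
force: [-0.8, 0.1, 0.3]
width: 0.238
```

```bash
python3 - <<'E'
from h import *
print('mouth from top',atz('top',242.5,189,.106),'disc',atz('top',243.5,189.5,.055))
o=sensors.get_obs();r=R.from_quat(o['tool_rot']).as_matrix();print(o['t'],o['position'],o['force'],o['width'],r.round(3)[2])
b=save('scene','s5');a=save('wrist','w5')
z=o['position'][2]-.124
print('foot z',z,proj('scene',[*o['position'][:2],z]),proj('scene',[.5,.029,.106]),proj('wrist',[.5,.029,.106],o))
cv2.imwrite('pics/m5.png',np.hstack([cv2.resize(b[130:250,240:340],(400,480),interpolation=cv2.INTER_CUBIC)[:,:,::-1],cv2.resize(a[:300],(400,240))[:,:,::-1].repeat(2,0)]))
E
```

```text
mouth from top [0.49706294 0.0261986  0.106     ] disc [0.49764827 0.02727675 0.055     ]
14.15 [0.49804821 0.02932867 0.25000735] [-0.77399848  0.05916887  0.32783464] 0.23832151042028454 [-1.     0.001 -0.005]
foot z 0.1260073463330445 [291.46116641 180.18597631] [290.28922894 186.80733207] [254.55009783 177.10116172]
```

View pics/m5.png

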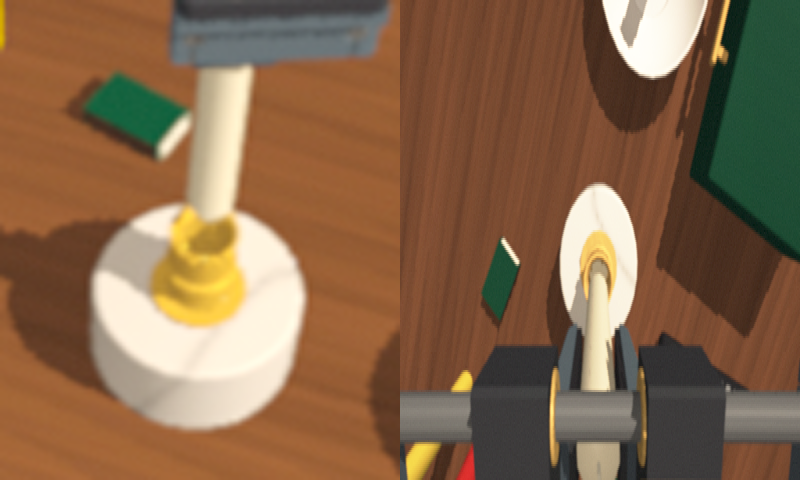

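```bash
python3 - <<'E'
from h import *
o=sensors.get_obs()
z=o['position'][2]-.124; x,y=o['position'][:2]
t=np.linspace(0,6.28,40)
def crop(c,u0,v0,w,h,s):
    im=cv2.imread('pics/'+{'scene':'s5','wrist':'w5','top':'t4'}[c]+'.png')
    out=cv2.resize(im[v0:v0+h,u0:u0+w],(w*s,h*s),interpolation=cv2.INTER_CUBIC)
    def circ(cx,cy,cz,rr,col):
        p=np.array([(proj(c,[cx+rr*np.cos(a),cy+rr*np.sin(a),cz],o)-[u0-.5,v0-.5])*s for a in t]).astype(int)
        cv2.polylines(out,[p],True,col,1)
    circ(.5,.029,.106,.0185,(255,0,0));circ(.5,.029,.055,.055,(255,0,255))
    if c!='top': circ(x,y,z,.011,(0,0,255));circ(x,y,z+.06,.011,(0,255,0))
    return out
A=crop('scene',262,150,56,80,7);B=crop('wrist',205,110,100,100,4);C=crop('top',210,158,66,66,6)
H=560
out=np.zeros((560,800,3),np.uint8);out[:560,:392]=A;out[:400-120+0,400:800]=B[:280,:400];out[290:560,400:796]=C[60:330]
cv2.imwrite('pics/m6.png',out)
E
```

```text
(no output)
```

View pics/m6.png

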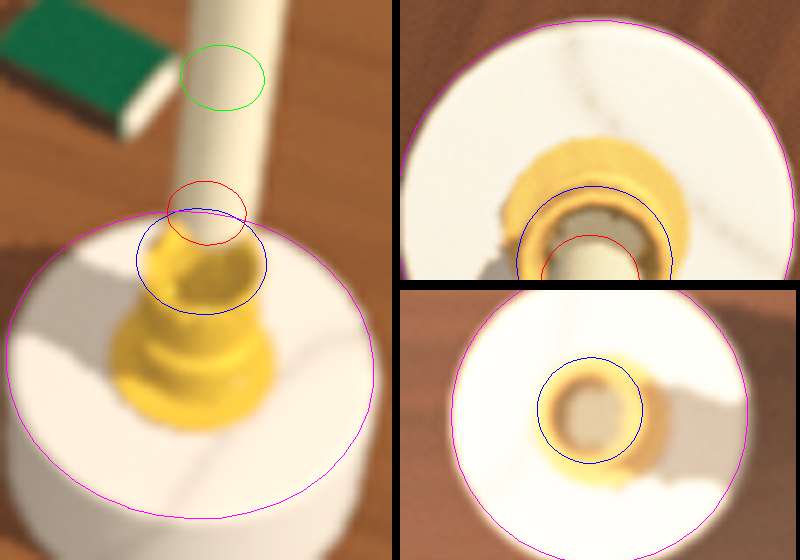

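The overlays confirm the holder axis at (0.500, 0.029) in all three views. The candle hangs without tilt, 1–2 mm off the axis, which the funnel can take. I'll correct that and descend.

Emit:
drive_tool([
  {"dx": 0,"dy": -0.15,"dz": 0.15,"rx": 0,"ry": 0,"rz": 0,"jaw": 1},
  {"dx": 0.5,"dy": 0,"dz": 0,"rx": 0,"ry": 0,"rz": 0,"jaw": 1},
  {"dx": 0.5,"dy": 0,"dz": 0,"rx": 0,"ry": 0,"rz": 0,"jaw": 1},
  {"dx": 0.5,"dy": 0,"dz": 0,"rx": 0,"ry": 0,"rz": 0,"jaw": 1},
  {"dx": 0.3,"dy": 0,"dz": 0,"rx": 0,"ry": 0,"rz": 0,"jaw": 1},
  {"dx": 0.3,"dy": 0,"dz": 0,"rx": 0,"ry": 0,"rz": 0,"jaw": 1},
  {"dx": 0.2,"dy": 0,"dz": 0,"rx": 0,"ry": 0,"rz": 0,"jaw": 1},
  {"dx": 0,"dy": 0,"dz": 0,"rx": 0,"ry": 0,"rz": 0,"jaw": 1},
  {"dx": 0,"dy": 0,"dz": 0,"rx": 0,"ry": 0,"rz": 0,"jaw": 1},
])

```text
t: 15.15
position: [0.5015, 0.0288, 0.2293]
tool_rot: [-0.151, 0.691, 0.15, 0.691]
force: [0.3, 0.6, -0.6]
width: 0.236
```

Emit:
drive_tool([
  {"dx": 0.15,"dy": 0,"dz": 0,"rx": 0,"ry": 0,"rz": 0,"jaw": 1},
  {"dx": 0.15,"dy": 0,"dz": 0,"rx": 0,"ry": 0,"rz": 0,"jaw": 1},
  {"dx": 0.15,"dy": 0,"dz": 0,"rx": 0,"ry": 0,"rz": 0,"jaw": 1},
  {"dx": 0.15,"dy": 0,"dz": 0,"rx": 0,"ry": 0,"rz": 0,"jaw": 1},
  {"dx": 0.15,"dy": 0,"dz": 0,"rx": 0,"ry": 0,"rz": 0,"jaw": 1},
  {"dx": 0.1,"dy": 0,"dz": 0,"rx": 0,"ry": 0,"rz": 0,"jaw": 1},
  {"dx": 0,"dy": 0,"dz": 0,"rx": 0,"ry": 0,"rz": 0,"jaw": 1},
])

```text
t: 15.85
position: [0.5012, 0.0288, 0.2205]
tool_rot: [-0.15, 0.691, 0.151, 0.691]
force: [-0.5, -0.9, -0.9]
width: 0.239
```

Emit:
drive_tool([
  {"dx": 0.06,"dy": 0,"dz": 0,"rx": 0,"ry": 0,"rz": 0,"jaw": 1},
  {"dx": 0.06,"dy": 0,"dz": 0,"rx": 0,"ry": 0,"rz": 0,"jaw": 1},
  {"dx": 0.06,"dy": 0,"dz": 0,"rx": 0,"ry": 0,"rz": 0,"jaw": 1},
  {"dx": 0.06,"dy": 0,"dz": 0,"rx": 0,"ry": 0,"rz": 0,"jaw": 1},
  {"dx": 0.06,"dy": 0,"dz": 0,"rx": 0,"ry": 0,"rz": 0,"jaw": 1},
  {"dx": 0.06,"dy": 0,"dz": 0,"rx": 0,"ry": 0,"rz": 0,"jaw": 1},
  {"dx": 0.06,"dy": 0,"dz": 0,"rx": 0,"ry": 0,"rz": 0,"jaw": 1},
  {"dx": 0.06,"dy": 0,"dz": 0,"rx": 0,"ry": 0,"rz": 0,"jaw": 1},
])

```text
t: 16.65
position: [0.501, 0.0288, 0.2157]
tool_rot: [-0.15, 0.691, 0.151, 0.691]
force: [-2.8, 1.0, 1.4]
width: 0.238
```

Emit:
drive_tool([
  {"dx": 0.06,"dy": 0,"dz": 0,"rx": 0,"ry": 0,"rz": 0,"jaw": 1},
  {"dx": 0.06,"dy": 0,"dz": 0,"rx": 0,"ry": 0,"rz": 0,"jaw": 1},
  {"dx": 0.06,"dy": 0,"dz": 0,"rx": 0,"ry": 0,"rz": 0,"jaw": 1},
  {"dx": 0.06,"dy": 0,"dz": 0,"rx": 0,"ry": 0,"rz": 0,"jaw": 1},
  {"dx": 0.06,"dy": 0,"dz": 0,"rx": 0,"ry": 0,"rz": 0,"jaw": 1},
  {"dx": 0.06,"dy": 0,"dz": 0,"rx": 0,"ry": 0,"rz": 0,"jaw": 1},
])

```text
t: 17.25
position: [0.5011, 0.0288, 0.2123]
tool_rot: [-0.15, 0.691, 0.151, 0.691]
force: [-3.9, 0.7, 0.9]
width: 0.238
```

Emit:
drive_tool([
  {"dx": 0.03,"dy": 0.03,"dz": -0.08,"rx": 0,"ry": 0,"rz": 0,"jaw": 1},
  {"dx": 0.03,"dy": 0.03,"dz": -0.08,"rx": 0,"ry": 0,"rz": 0,"jaw": 1},
  {"dx": 0.06,"dy": 0,"dz": 0,"rx": 0,"ry": 0,"rz": 0,"jaw": 1},
  {"dx": 0.06,"dy": 0,"dz": 0,"rx": 0,"ry": 0,"rz": 0,"jaw": 1},
  {"dx": 0.06,"dy": 0,"dz": 0,"rx": 0,"ry": 0,"rz": 0,"jaw": 1},
  {"dx": 0.06,"dy": 0,"dz": 0,"rx": 0,"ry": 0,"rz": 0,"jaw": 1},
])

```text
t: 17.85
position: [0.5001, 0.0287, 0.2096]
tool_rot: [-0.151, 0.691, 0.15, 0.691]
force: [-1.7, 0.3, 4.0]
width: 0.232
```

Emit:
drive_tool([
  {"dx": 0.06,"dy": 0,"dz": 0,"rx": 0,"ry": 0,"rz": 0,"jaw": 1},
  {"dx": 0.06,"dy": 0,"dz": 0,"rx": 0,"ry": 0,"rz": 0,"jaw": 1},
  {"dx": 0.06,"dy": 0,"dz": 0,"rx": 0,"ry": 0,"rz": 0,"jaw": 1},
  {"dx": 0.06,"dy": 0,"dz": 0,"rx": 0,"ry": 0,"rz": 0,"jaw": 1},
])

```text
t: 18.25
position: [0.5001, 0.0286, 0.2075]
tool_rot: [-0.151, 0.69, 0.15, 0.691]
force: [-1.2, 1.1, 8.1]
width: 0.234
```

Emit:
drive_tool([
  {"dx": 0.06,"dy": 0.02,"dz": -0.05,"rx": 0,"ry": 0,"rz": 0,"jaw": 1},
  {"dx": 0.06,"dy": 0,"dz": 0,"rx": 0,"ry": 0,"rz": 0,"jaw": 1},
  {"dx": 0.06,"dy": 0,"dz": 0,"rx": 0,"ry": 0,"rz": 0,"jaw": 1},
  {"dx": 0.06,"dy": 0,"dz": 0,"rx": 0,"ry": 0,"rz": 0,"jaw": 1},
])

```text
t: 18.65
position: [0.5001, 0.0286, 0.2052]
tool_rot: [-0.151, 0.69, 0.15, 0.692]
force: [0.3, 0.5, 1.7]
width: 0.233
```

Emit:
drive_tool([
  {"dx": 0.05,"dy": 0,"dz": 0,"rx": 0,"ry": 0,"rz": 0,"jaw": 1},
  {"dx": 0.05,"dy": 0,"dz": 0,"rx": 0,"ry": 0,"rz": 0,"jaw": 1},
  {"dx": 0.05,"dy": 0,"dz": 0,"rx": 0,"ry": 0,"rz": 0,"jaw": 1},
])

```text
t: 18.95
position: [0.4997, 0.0286, 0.2033]
tool_rot: [-0.151, 0.69, 0.15, 0.691]
force: [-1.1, 0.0, 7.0]
width: 0.235
```

Emit:
drive_tool([
  {"dx": 0.05,"dy": 0,"dz": 0,"rx": 0,"ry": 0,"rz": 0,"jaw": 1},
  {"dx": 0.05,"dy": 0,"dz": 0,"rx": 0,"ry": 0,"rz": 0,"jaw": 1},
  {"dx": 0.05,"dy": 0,"dz": 0,"rx": 0,"ry": 0,"rz": 0,"jaw": 1},
])

```text
t: 19.25
position: [0.4996, 0.0286, 0.2018]
tool_rot: [-0.151, 0.691, 0.15, 0.691]
force: [-0.6, 1.4, 5.8]
width: 0.238
```

Emit:
drive_tool([
  {"dx": 0.04,"dy": 0,"dz": 0,"rx": 0,"ry": 0,"rz": 0,"jaw": 1},
  {"dx": 0.04,"dy": 0,"dz": 0,"rx": 0,"ry": 0,"rz": 0,"jaw": 1},
  {"dx": 0.04,"dy": 0,"dz": 0,"rx": 0,"ry": 0,"rz": 0,"jaw": 1},
])

```text
t: 19.55
position: [0.4996, 0.0286, 0.2006]
tool_rot: [-0.151, 0.691, 0.15, 0.691]
force: [-0.4, 0.4, 5.9]
width: 0.234
```

Emit:
drive_tool([
  {"dx": 0.04,"dy": 0,"dz": 0,"rx": 0,"ry": 0,"rz": 0,"jaw": 1},
  {"dx": 0.04,"dy": 0,"dz": 0,"rx": 0,"ry": 0,"rz": 0,"jaw": 1},
  {"dx": 0.04,"dy": 0,"dz": 0,"rx": 0,"ry": 0,"rz": 0,"jaw": 1},
])

```text
t: 19.85
position: [0.4996, 0.0286, 0.1994]
tool_rot: [-0.151, 0.691, 0.15, 0.691]
force: [-1.4, 1.3, 5.1]
width: 0.237
```

Emit:
drive_tool([
  {"dx": 0.04,"dy": 0,"dz": 0,"rx": 0,"ry": 0,"rz": 0,"jaw": 1},
  {"dx": 0.04,"dy": 0,"dz": 0,"rx": 0,"ry": 0,"rz": 0,"jaw": 1},
  {"dx": 0.04,"dy": 0,"dz": 0,"rx": 0,"ry": 0,"rz": 0,"jaw": 1},
])

```text
t: 20.15
position: [0.4996, 0.0286, 0.1982]
tool_rot: [-0.151, 0.691, 0.15, 0.691]
force: [-1.0, -0.1, 6.3]
width: 0.236
```

Emit:
drive_tool([
  {"dx": 0.04,"dy": 0,"dz": 0,"rx": 0,"ry": 0,"rz": 0,"jaw": 1},
  {"dx": 0.04,"dy": 0,"dz": 0,"rx": 0,"ry": 0,"rz": 0,"jaw": 1},
  {"dx": 0.04,"dy": 0,"dz": 0,"rx": 0,"ry": 0,"rz": 0,"jaw": 1},
])

```text
t: 20.45
position: [0.4996, 0.0286, 0.197]
tool_rot: [-0.151, 0.691, 0.15, 0.691]
force: [-1.3, -0.3, 5.4]
width: 0.237
```

Emit:
drive_tool([
  {"dx": 0.04,"dy": 0,"dz": 0,"rx": 0,"ry": 0,"rz": 0,"jaw": 1},
  {"dx": 0.04,"dy": 0,"dz": 0,"rx": 0,"ry": 0,"rz": 0,"jaw": 1},
  {"dx": 0.04,"dy": 0,"dz": 0,"rx": 0,"ry": 0,"rz": 0,"jaw": 1},
])

```text
t: 20.75
position: [0.4996, 0.0286, 0.1958]
tool_rot: [-0.151, 0.691, 0.15, 0.691]
force: [-0.8, 1.1, 5.6]
width: 0.239
```

Emit:
drive_tool([
  {"dx": 0.04,"dy": 0,"dz": 0,"rx": 0,"ry": 0,"rz": 0,"jaw": 1},
  {"dx": 0.04,"dy": 0,"dz": 0,"rx": 0,"ry": 0,"rz": 0,"jaw": 1},
  {"dx": 0.04,"dy": 0,"dz": 0,"rx": 0,"ry": 0,"rz": 0,"jaw": 1},
])

```text
t: 21.05
position: [0.4996, 0.0286, 0.1946]
tool_rot: [-0.151, 0.691, 0.15, 0.691]
force: [-0.3, 1.3, 5.3]
width: 0.233
```

Emit:
drive_tool([
  {"dx": 0.04,"dy": 0,"dz": 0,"rx": 0,"ry": 0,"rz": 0,"jaw": 1},
  {"dx": 0.04,"dy": 0,"dz": 0,"rx": 0,"ry": 0,"rz": 0,"jaw": 1},
  {"dx": 0.04,"dy": 0,"dz": 0,"rx": 0,"ry": 0,"rz": 0,"jaw": 1},
])

```text
t: 21.35
position: [0.4996, 0.0286, 0.1934]
tool_rot: [-0.151, 0.691, 0.15, 0.691]
force: [-0.2, 1.3, 4.8]
width: 0.239
```

Emit:
drive_tool([
  {"dx": 0.04,"dy": 0,"dz": 0,"rx": 0,"ry": 0,"rz": 0,"jaw": 1},
  {"dx": 0.04,"dy": 0,"dz": 0,"rx": 0,"ry": 0,"rz": 0,"jaw": 1},
  {"dx": 0.04,"dy": 0,"dz": 0,"rx": 0,"ry": 0,"rz": 0,"jaw": 1},
])

```text
t: 21.65
position: [0.4996, 0.0286, 0.1922]
tool_rot: [-0.151, 0.691, 0.15, 0.691]
force: [-0.0, 0.8, 5.1]
width: 0.238
```

Emit:
drive_tool([
  {"dx": 0.04,"dy": 0,"dz": 0,"rx": 0,"ry": 0,"rz": 0,"jaw": 1},
  {"dx": 0.04,"dy": 0,"dz": 0,"rx": 0,"ry": 0,"rz": 0,"jaw": 1},
])

```text
t: 21.85
position: [0.4996, 0.0286, 0.1914]
tool_rot: [-0.151, 0.691, 0.15, 0.691]
force: [-0.7, 0.5, 5.9]
width: 0.237
```

Emit:
drive_tool([
  {"dx": 0.04,"dy": 0,"dz": 0,"rx": 0,"ry": 0,"rz": 0,"jaw": 1},
  {"dx": 0.04,"dy": 0,"dz": 0,"rx": 0,"ry": 0,"rz": 0,"jaw": 1},
])

```text
t: 22.05
position: [0.4996, 0.0286, 0.1906]
tool_rot: [-0.151, 0.691, 0.15, 0.691]
force: [-0.3, 1.0, 5.5]
width: 0.235
```

Emit:
drive_tool([
  {"dx": 0.04,"dy": 0,"dz": 0,"rx": 0,"ry": 0,"rz": 0,"jaw": 1},
  {"dx": 0.04,"dy": 0,"dz": 0,"rx": 0,"ry": 0,"rz": 0,"jaw": 1},
])

```text
t: 22.25
position: [0.4996, 0.0286, 0.1898]
tool_rot: [-0.151, 0.691, 0.15, 0.691]
force: [-1.3, 0.8, 5.1]
width: 0.235
```

Emit:
drive_tool([
  {"dx": 0.04,"dy": 0,"dz": 0,"rx": 0,"ry": 0,"rz": 0,"jaw": 1},
  {"dx": 0.04,"dy": 0,"dz": 0,"rx": 0,"ry": 0,"rz": 0,"jaw": 1},
])

```text
t: 22.45
position: [0.4996, 0.0286, 0.189]
tool_rot: [-0.151, 0.691, 0.15, 0.691]
force: [-0.8, 0.4, 5.4]
width: 0.239
```

Emit:
drive_tool([
  {"dx": 0.04,"dy": 0,"dz": 0,"rx": 0,"ry": 0,"rz": 0,"jaw": 1},
  {"dx": 0.04,"dy": 0,"dz": 0,"rx": 0,"ry": 0,"rz": 0,"jaw": 1},
])

```text
t: 22.65
position: [0.4996, 0.0286, 0.1882]
tool_rot: [-0.151, 0.691, 0.15, 0.691]
force: [-0.8, 1.0, 5.4]
width: 0.237
```

Emit:
drive_tool([
  {"dx": 0.04,"dy": 0,"dz": 0,"rx": 0,"ry": 0,"rz": 0,"jaw": 1},
  {"dx": 0.04,"dy": 0,"dz": 0,"rx": 0,"ry": 0,"rz": 0,"jaw": 1},
])

```text
t: 22.85
position: [0.4996, 0.0286, 0.1874]
tool_rot: [-0.151, 0.691, 0.15, 0.691]
force: [-1.3, 0.0, 4.5]
width: 0.236
```

Emit:
drive_tool([
  {"dx": 0.04,"dy": 0,"dz": 0,"rx": 0,"ry": 0,"rz": 0,"jaw": 1},
  {"dx": 0.04,"dy": 0,"dz": 0,"rx": 0,"ry": 0,"rz": 0,"jaw": 1},
])

```text
t: 23.05
position: [0.4996, 0.0286, 0.1866]
tool_rot: [-0.151, 0.691, 0.15, 0.691]
force: [-1.0, 0.4, 5.5]
width: 0.239
```

Emit:
drive_tool([
  {"dx": 0.03,"dy": 0,"dz": 0,"rx": 0,"ry": 0,"rz": 0,"jaw": 1},
  {"dx": 0.03,"dy": 0,"dz": 0,"rx": 0,"ry": 0,"rz": 0,"jaw": 1},
])

```text
t: 23.25
position: [0.4996, 0.0286, 0.1861]
tool_rot: [-0.151, 0.69, 0.15, 0.691]
force: [-1.0, 0.9, 7.6]
width: 0.239
```

Emit:
drive_tool([
  {"dx": 0.03,"dy": 0,"dz": 0,"rx": 0,"ry": 0,"rz": 0,"jaw": 1},
  {"dx": 0.03,"dy": 0,"dz": 0,"rx": 0,"ry": 0,"rz": 0,"jaw": 1},
])

```text
t: 23.45
position: [0.4997, 0.0286, 0.1858]
tool_rot: [-0.151, 0.69, 0.15, 0.691]
force: [-1.7, 0.0, 9.2]
width: 0.233
```

The resistance has risen from a steady 5.4 N to 9.2 N and the tool is lagging its command, so the foot is on the bottom. One small further push.

Emit:
drive_tool([
  {"dx": 0.03,"dy": 0,"dz": 0,"rx": 0,"ry": 0,"rz": 0,"jaw": 1},
  {"dx": 0.03,"dy": 0,"dz": 0,"rx": 0,"ry": 0,"rz": 0,"jaw": 1},
  {"dx": 0,"dy": 0,"dz": 0,"rx": 0,"ry": 0,"rz": 0,"jaw": 1},
])

```text
t: 23.75
position: [0.4997, 0.0286, 0.1858]
tool_rot: [-0.151, 0.69, 0.15, 0.692]
force: [-1.7, 0.5, 10.7]
width: 0.236
```

Emit:
drive_tool([
  {"dx": 0.02,"dy": 0,"dz": 0,"rx": 0,"ry": 0,"rz": 0,"jaw": 1},
  {"dx": 0,"dy": 0,"dz": 0,"rx": 0,"ry": 0,"rz": 0,"jaw": 1},
  {"dx": 0,"dy": 0,"dz": 0,"rx": 0,"ry": 0,"rz": 0,"jaw": 5},
  {"dx": 0,"dy": 0,"dz": 0,"rx": 0,"ry": 0,"rz": 0,"jaw": 7},
  {"dx": 0,"dy": 0,"dz": 0,"rx": 0,"ry": 0,"rz": 0,"jaw": 7},
  {"dx": 0,"dy": 0,"dz": 0,"rx": 0,"ry": 0,"rz": 0,"jaw": 7},
  {"dx": 0,"dy": 0,"dz": 0,"rx": 0,"ry": 0,"rz": 0,"jaw": 7},
])

```text
t: 24.45
position: [0.4991, 0.0286, 0.184]
tool_rot: [-0.151, 0.691, 0.151, 0.691]
force: [-0.6, 0.6, -0.1]
width: 0.641
```

Emit:
drive_tool([
  {"dx": -1,"dy": 0,"dz": 0,"rx": 0,"ry": 0,"rz": 0,"jaw": 7},
  {"dx": -2,"dy": 0,"dz": 0,"rx": 0,"ry": 0,"rz": 0,"jaw": 7},
  {"dx": -2.5,"dy": 0,"dz": 0,"rx": 0,"ry": 0,"rz": 0,"jaw": 7},
  {"dx": -3,"dy": 0,"dz": 0,"rx": 0,"ry": 0,"rz": 0,"jaw": 7},
  {"dx": -3,"dy": 0,"dz": 0,"rx": 0,"ry": 0,"rz": 0,"jaw": 7},
  {"dx": -2.5,"dy": -2,"dz": 0,"rx": 0,"ry": 0,"rz": 0,"jaw": 7},
  {"dx": 0,"dy": -4,"dz": 0,"rx": 0,"ry": 0,"rz": 0,"jaw": 7},
  {"dx": 0,"dy": -4,"dz": 0,"rx": 0,"ry": 0,"rz": 0,"jaw": 7},
  {"dx": 0,"dy": -3,"dz": 0,"rx": 0,"ry": 0,"rz": 0,"jaw": 7},
  {"dx": 0,"dy": 0,"dz": 0,"rx": 0,"ry": 0,"rz": 0,"jaw": 7},
])

```text
t: 25.45
position: [0.5544, -0.0927, 0.3243]
tool_rot: [-0.15, 0.691, 0.149, 0.691]
force: [-0.1, 0.7, 0.1]
width: 0.765
```

```bash
python3 - <<'E'
from h import *
o=sensors.get_obs();print(o['t'],o['position'],o['force'],o['width'])
b=save('scene','s9');a=save('top','t9')
for c in ['scene','top']:
  for n in ['stub','bowl','holder','candle','matchbox']: print(c,n,[(np.round(d['location'],3).tolist(),round(d['confidence'],2)) for d in models.boxes_of(n,c)][:6])
out=cv2.resize(b[60:280,230:440],None,fx=2.5,fy=2.5,interpolation=cv2.INTER_CUBIC)[:,:,::-1].copy()
for zz,col in [(.07,0),(.18,1),(.25,2)]:
    u=((proj('scene',[.4997,.0288,zz])-[230,60])*2.5).astype(int);cv2.circle(out,tuple(map(int,u)),3,[(255,0,0),(0,255,0),(0,0,255)][col],-1)
cv2.imwrite('pics/m9.png',out)
E
```

```text
25.45 [ 0.55439325 -0.09270671  0.32429251] [-0.09806497  0.67953359  0.07588872] 0.765011288576568
scene stub [([0.481, 0.236, 0.055], 0.63)]
scene bowl [([0.474, 0.245, 0.017], 0.68), ([0.369, -0.053, 0.014], 0.67)]
scene holder [([0.518, 0.033, 0.057], 0.58)]
scene candle [([0.508, 0.026, 0.19], 0.93), ([0.41, -0.144, 0.078], 0.7), ([0.489, -0.301, 0.09], 0.49)]
scene matchbox [([0.367, -0.051, 0.013], 0.86)]
top stub []
top bowl [([0.481, 0.244, 0.015], 0.59)]
top holder [([0.5, 0.039, 0.052], 0.64)]
top candle [([0.403, -0.144, 0.169], 0.68), ([0.348, -0.154, 0.142], 0.53), ([0.503, 0.031, 0.242], 0.45)]
top matchbox [([0.369, -0.048, 0.013], 0.61)]
```

View pics/m9.png

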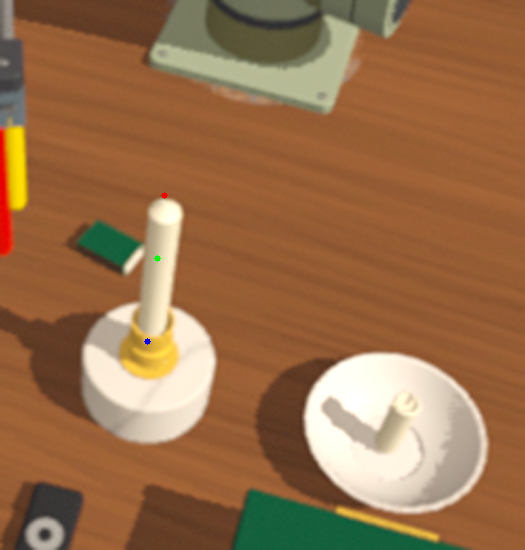

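```bash
python3 -c "
from h import *
print(ticket.hand_in())"
```

```text
the job is handed in; nothing more can be done
None
```

I moved the stub to the bowl, seated the new candle in the cup and handed the job in at about 26 s of the 64 s. No verdict was reported.

- **Stub:** It came out cleanly and is let go in the bowl. It stands upright instead of lying down, with its middle about 40 mm above the bowl's underside and roughly 1 cm from its centre.
- **Candle:** I pushed it in at 4–6 mm/s through the leaves, then 3–4 mm/s to the bottom. Friction held steady at about 5.4 N. At 0.186 m tool height the force rose to 10.7 N and the motion stopped, with the foot about 4 mm above the brass floor. That leaves roughly 5 N on the bottom, well under the 20 N limit.
- **Final picture:** The candle stands upright on the cup's axis, and the holder is where it started. The gripper is open and clear.
- **Other items:** The matchbox still reads its starting position. I did not re-measure the book, remote or green box, but the arm never went near them.
- **Checks that disagreed:** The last top-view reading put the holder about 10 mm off in y. I set that aside because the candle partly hides the holder and the scene view agreed with the start.
- **Not checked:** I could not measure how hard the foot bears on the bottom after letting go.

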